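Wedge the loose tension peg home in the tapestry frame

TASK

Take the loose brass peg out of its rest block and stand it in the empty tapered hole of the tapestry frame's corner block, with its wing square across the front roller. Then press it down while turning it a quarter turn, either way, until its shoulder is fully down on the block and its wing lies in line with the roller (as the twin peg at the other end already does), so that it stays put when you let go. Push firmly but never with more than about 20 N, and leave the spool, the tray and the book where they are.

Things in the scene. Friction and masses are not known exactly. Their poses are not given: they have to be found in the camera images.
- peg: Loose solid brass peg, 250 g, upright in the rest block at the start. Origin: centre of its foot, z up along the peg. Tapered shank 48 mm long, radius 7 mm near the foot (foot rounded off to 5 mm) to 9.4 mm at the top; above it a round shoulder, 34 mm diameter, z = 48 to 54 mm; then a flat upright wing. A half turn about z looks the same.
- wing (a point): Grip point on the peg's axis, 76 mm above its foot, in the wing: z = 54 to 92 mm, 36 mm long along the peg's x, 10 mm thick along its y. Grip across the 10 mm, as hard as you can: pressing and turning load the grip. A grip with the fingertips just above the shoulder holds best.
- shoulder (a point): Centre of the underside of the peg's shoulder, on the peg's axis, 48 mm above its foot.
- frame: Fixed table-top tapestry frame, light wood. Origin: on the table under the centre of the corner block with the empty hole (76 x 76 x 60 mm high). The front roller, a 28 mm round bar, runs from it along +y to a second corner block 340 mm away with the fixed brass twin peg, home, its wing in line with the roller, 108 mm high. Side rails run along +x, lower than 60 mm.
- hole (a point): Centre of the hole's mouth in the corner block's top, 60 mm above the table unloaded (it sinks with the block), axes as the frame's. The hole has the shank's taper (1 in 20 on the radius), 9.1 mm in radius at the mouth, undersize: the shank binds from 5.5 mm above home. Pushed straight at 20 N it springs back 3 mm short; turned under 15 to 18 N it creeps home and stays.
- corner (a joint): The corner block with the hole stands on a springy rubber foot; value: how far it has sunk in m, 0 unloaded, 1 mm for each 8 N of push on the peg, end stop at 6 mm.
- clamp_pin (a joint): Sprung steel pin, 10 mm diameter, in the bottom of the hole; value: how far it is pressed down relative to the block, m (0 free, 0.006 with the peg home). It meets the foot when the shoulder is 6 mm above the block and pushes up with 3 N, rising to 5 N; it lifts a peg that is not wedged.
- rest: Fixed rest block of dark brown wood, 80 x 80 x 60 mm high, with a wide round hole (25 mm) through its centre in which the peg stands loosely, shoulder on the block's top. Origin: centre of its underside.
- tray: Bystander: white open card box, 90 x 130 x 32 mm high, with scissors in it. Origin: centre of its underside.
- spool: Bystander: dark wooden spool, 44 mm diameter, 55 mm high, standing inside the frame. Origin: centre of its underside.
- book: Bystander: green book, 150 x 110 x 22 mm, lying flat. Origin: centre of its underside.
Not all that is in view belongs to the job. Several things have the shape of the peg; the one meant has the colours described above.

How it is judged:
On the way:
1. the peg stands in the frame's tapered hole (shoulder less than 12 mm above the block) with its wing square across the roller (within 20 degrees) (z of shoulder in the frame of hole below 0.012 m and horizontal distance between shoulder and hole below 0.004 m and angle between the x axis of peg and the x axis of frame, either way round below 0.35 rad), for 0.2 s.
At the end, for the whole second after the job is handed in: The peg is in the frame's tapered hole, upright, its shoulder within 1.5 mm of the block's top, its wing in line with the roller within 10 degrees, at rest and staying there by itself (z of shoulder in the frame of hole below 0.0015 m and horizontal distance between shoulder and hole below 0.003 m and angle between the x axis of peg and the y axis of frame, either way round below 0.17 rad and angle between peg's own z axis and vertical below 0.06 rad and linear speed of peg below 0.01 m/s); the robot touches nothing.
It fails at once if the peg is pushed down so hard that the corner block sinks more than 3.1 mm on its springy foot (25 N) (value of joint corner above 0.0031 m).
It fails at once if the tray is moved more than 15 mm (distance of tray from where it was at the start of the episode above 0.015 m).
It fails at once if the spool is moved more than 15 mm (distance of spool from where it was at the start of the episode above 0.015 m).
It fails at once if the book is moved more than 15 mm (distance of book from where it was at the start of the episode above 0.015 m).
It also fails if it takes over 64 s, if anything falls off the work surface, if the arm or the gripper's body presses on something with over 40 N, if the wrist force passes 120 N, or if a joint passes its speed limit or range.

ROBOT

A 6-joint arm with a two-finger parallel gripper is mounted at the origin on the work surface. World frame = base frame: x ahead of the robot, y to its left, z up, the work surface at z = 0. Lengths are in m, angles in rad, forces in N, time in s.
With the tool pointing down it reaches from about 0.35 to 0.8 m from the base axis. Payload 7.3 kg.
Tool frame: the origin (TCP) lies between the finger pads; the fingertips stand 25 mm ahead of it and the grasp point (between the pads) lies 6 mm ahead of it (r.tip_extent is the distance from the TCP to the fingertips, in m); z points along the fingers, y is the line along which they close (so a half turn about z gives the same grasp; the last joint's range is limited). The gripper opens to 85 mm and grips with 20 to 120 N. Pads are 22 mm wide; open, the fingers measure 114 mm over their backs; the gripper's body (76 mm by 85 mm) begins 54 mm behind the grasp point. The pads swing forward as they close: fully open they stand 13 mm farther back than shut.
Start: joints at [1.056, 0.342, 1.524, -0, 1.275, -0.146], TCP at [0.189, 0.49, 0.256] pointing down, gripper open.
Joint ranges: [-2.53, 2.53], [-0.77, 2.02], [0.04, 2.7], [-1, 4.14], [0.28, 2.66], [-3.11, 3.11]. Speed limits (rad/s): [2.57, 2.57, 3.14, 3.14, 3.14, 3.14].

INTERFACE

Orientations are given as a unit quaternion [x, y, z, w].
In Python, from workcell import r, command_gripper, optics gives the robot as it stands. The module is installed in compiled form; this text tells all that it offers. Calls block until the motion is done:
- r.reach(position, orientation): joint-space move of the TCP to a pose.
- r.move_straight(position, orientation=None, speed=0.15, max_force=None): straight line of the TCP; orientation=None keeps the orientation; speed is the mean speed in m/s. With max_force (N) it stops when the force on the tool has changed by that much, and returns True; else False.
- r.movej(angles): joint-space move.
- command_gripper(opening, force=None): finger opening in m; force is the grip in N (None keeps the last); returns when the fingers have stopped.
- r.hold(seconds).
- r.solve_ik(position, orientation): joint angles nearest the present ones, or None.
- r.read_state(): the state.
- optics.get_image(name): name is "scene" or "top" or "wrist"; returns (picture, depth): 420x560x3 uint8, red, green, blue; 420x560 float32, m along the optical axis (not along the pixel's ray), 0 where there is no reading.
- optics.camera_model(name): a dict with "K" (3x3 intrinsics, pixels), "R" (3x3) and "t" (3): a world point X has camera coordinates R X + t; the wrist camera has in their place "tool_from_camera" (4x4, takes a point from camera to tool coordinates, whose origin is the TCP and whose axes are the flange's). Camera axes: x right, y down, z forward; pixel columns grow to the right and rows downward; lengths in m; the calibration is good to about 2 mm. The wrist camera is an equidistant fisheye: a pixel r from the principal point sees the ray r / f radians off the axis. A picture is of the moment at which its call begins: read the wrist's pose just before it. camera_model takes no time and is no camera call.
A pose or a line that the arm cannot do raises r.PlanningError and nothing moves.
- r.finish_job(): hands the job in; it is judged then, once.
The state is a dict: "time_s": time; "joint_positions": joint angles; "dq": joint speeds; "tau": joint torques, N m; "eef_pos": TCP position; "eef_rot": TCP orientation; "contact_force": force on the tool from outside, world axes, zero at the start; "torque": the same for the moment, N m; "grip_width": finger opening in m; "grip_force": force on a finger pad.
Only numpy, scipy, OpenCV 4.12 (cv2) and the standard library are available. Lean on these libraries where they do the work, as an engineer would, in place of code of your own. Each camera call takes 0.05 s, during which the arm holds its last target. There are 200 camera calls.

## Working session

There is one attempt and no reset: what is moved stays moved. The work goes in short steps, each a Python script; the robot and the scene stay as the last script left them, time stands still between calls to the robot, and variables do not carry over. Pictures are saved under pics/ and viewed, at most 10 in all, crops included, and the job is handed in when it is done.

```bash
mkdir -p pics
python3 - <<'E'
from workcell import r, optics
import cv2, numpy as np
for n in("top","scene"):
    im,d=optics.get_image(n); np.savez(f"pics/{n}.npz",im=im,d=d)
    cv2.imwrite(f"pics/{n}1.png",im[:,:,::-1])
    print(n,{k:np.round(v,4).tolist() if not isinstance(v,str) else v for k,v in optics.camera_model(n).items()})
print({k:np.round(v,4).tolist() for k,v in optics.camera_model("wrist").items()})
print(r.read_state(), r.tip_extent)
E
```

```text
top {'K': [[412.4504, 0.0, 281.4723], [0.0, 412.4504, 211.8767], [0.0, 0.0, 1.0]], 'R': [[0.0223, -0.9998, -0.0], [-0.9805, -0.0218, -0.1951], [0.195, 0.0044, -0.9808]], 't': [-0.1024, 0.5159, 1.0325]}
scene {'K': [[462.14, 0.0, 278.5566], [0.0, 462.14, 202.8785], [0.0, 0.0, 1.0]], 'R': [[-0.7355, 0.6773, 0.0139], [0.3409, 0.3877, -0.8564], [-0.5855, -0.6252, -0.5161]], 't': [0.4364, -0.0508, 1.4085]}
{'K': [[325.1923, 0.0, 279.8379], [0.0, 325.1923, 201.0411], [0.0, 0.0, 1.0]], 'tool_from_camera': [[-0.0001, -0.9628, -0.2703, 0.0686], [1.0, 0.0, -0.0003, 0.0001], [0.0003, -0.2703, 0.9628, -0.1173], [0.0, 0.0, 0.0, 1.0]]}
{'time_s': 0.1, 'joint_positions': array([ 1.05601022e+00,  3.42644507e-01,  1.52495344e+00,  2.46900427e-05,
        1.27544011e+00, -1.46021202e-01]), 'dq': array([ 0.0010185 , -0.00270557, -0.00264051,  0.00097852,  0.0004685 ,
       -0.00045202]), 'tau': array([ 2.44361116e-03, -4.34445155e+01, -2.46491200e+01, -1.39338526e-04,
        4.68703452e-03, -2.33900170e-05]), 'eef_pos': array([0.18905354, 0.4894065 , 0.25568873]), 'eef_rot': array([ 1.83342984e-01,  9.83048741e-01, -6.79781357e-04, -2.45631707e-04]), 'contact_force': array([ 0.41013542,  0.48822708, -0.58920208]), 'torque': array([-0.01492328, -0.03720284,  0.00906589]), 'grip_force': 0.0, 'grip_width': 0.0855390770847726} 0.025
```

View pics/top1.png

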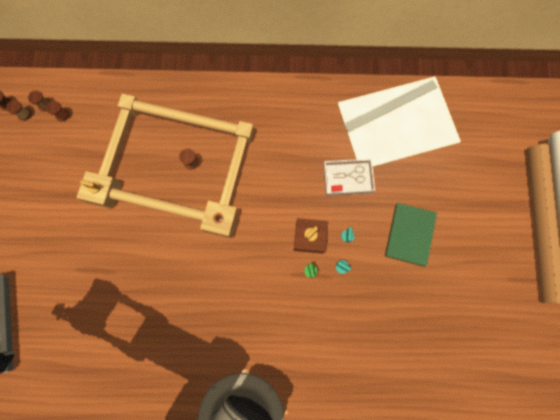

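View pics/scene1.png

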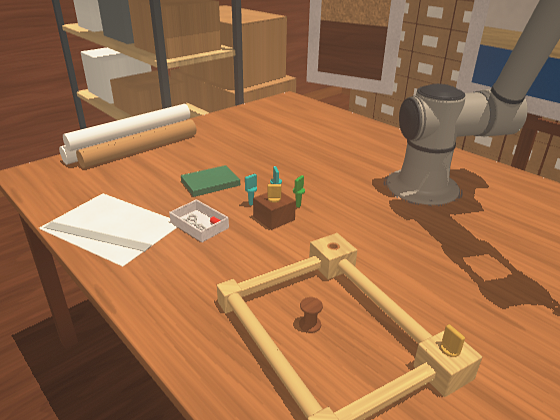

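The top view shows the hole at about (218,218), the twin at (93,184), the brass peg in its rest at (312,234), and green and cyan decoys beside it. I'll enlarge those areas next.

```bash
cat > h.py <<'E'
from workcell import r, command_gripper, optics
import numpy as np, cv2
from scipy.spatial.transform import Rotation as Ro
def ray(u,v,z,n="top"):
    m=optics.camera_model(n);K,R,t=[np.array(m[k]) for k in("K","R","t")]
    c=-R.T@t; d=R.T@np.linalg.inv(K)@[u,v,1]; return c+d*(z-c[2])/d[2]
def quat(a): # tool down, tool y (closing) axis at world angle a
    y=np.array([np.cos(a),np.sin(a),0]);z=np.array([0,0,-1.]);x=np.cross(y,z)
    return Ro.from_matrix(np.c_[x,y,z]).as_quat()
E
python3 - <<'E'
from h import *
im=np.load("pics/top.npz")["im"]
def c(u,v,w=60):return cv2.resize(im[v-w//2:v+w//2,u-w//2:u+w//2],(390,390),interpolation=cv2.INTER_CUBIC)
o=np.hstack([c(218,218),c(312,240)])
for x in range(0,780,65): cv2.line(o,(x,0),(x,6),(255,255,255),1)
for y in range(0,390,65): cv2.line(o,(0,y),(6,y),(255,255,255),1)
cv2.imwrite("pics/crop1.png",o[:,:,::-1])
E
```

```text
(no output)
```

View pics/crop1.png

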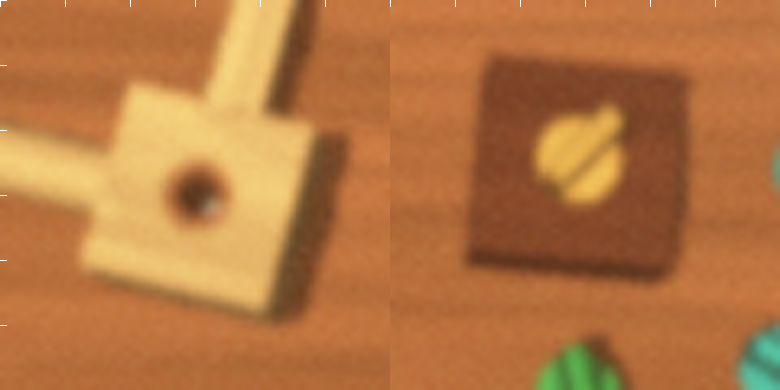

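Hole mouth is at top pixel (218.5,218). The peg's shoulder is at about (311.2,234.6), with its wing running up and to the right in the image. Next I'll take close wrist views above both.

```bash
cat >> h.py <<'E'
def wproj(X,p,q):  # world points -> wrist pixels
    m=optics.camera_model("wrist");K=np.array(m["K"]);T=np.array(m["tool_from_camera"])
    X=np.atleast_2d(X); t=Ro.from_quat(q).inv().apply(X-p); c=(t-T[:3,3])@T[:3,:3]
    th=np.arctan2(np.hypot(c[:,0],c[:,1]),c[:,2]); ph=np.arctan2(c[:,1],c[:,0])
    return np.c_[K[0,2]+K[0,0]*th*np.cos(ph),K[1,2]+K[1,1]*th*np.sin(ph)]
def wray(u,v,z,p,q):
    m=optics.camera_model("wrist");K=np.array(m["K"]);T=np.array(m["tool_from_camera"])
    a=(u-K[0,2])/K[0,0];b=(v-K[1,2])/K[1,1];th=np.hypot(a,b)
    d=np.array([a/th*np.sin(th),b/th*np.sin(th),np.cos(th)])
    R=Ro.from_quat(q); o=p+R.apply(T[:3,3]); d=R.apply(T[:3,:3]@d); return o+d*(z-o[2])/d[2]
def look(name):
    s=r.read_state(); im,d=optics.get_image("wrist")
    np.savez(f"pics/{name}.npz",im=im,d=d,p=s["eef_pos"],q=s["eef_rot"]); cv2.imwrite(f"pics/{name}.png",im[:,:,::-1]); return im
E
python3 - <<'E'
from h import *
hole=ray(218.5,218,.06); peg=ray(311.2,234.6,.066); tw=ray(95,188,.06)
d=tw-hole; fy=np.arctan2(d[1],d[0])
w=ray(311.2+5.5,234.6-5,.066)-peg; wa=np.arctan2(w[1],w[0])
print(hole,peg,tw,np.linalg.norm(d),"fy",fy,"wing",wa)
for nm,p,a0 in(("peg",peg,wa+np.pi/2),("hole",hole,fy)):
  for k in(-2,-1,0,1,2):
    j=r.solve_ik([p[0],p[1],.25],quat(a0+k*np.pi/2)); print(nm,k,None if j is None else np.round(j,2))
a=wa+np.pi/2
r.reach([hole[0],hole[1],.25],quat(fy)); look("wh")
r.reach([peg[0],peg[1],.25],quat(a)); look("wp")
print(r.read_state()["time_s"],r.read_state()["joint_positions"])
a=np.hstack([cv2.resize(cv2.imread(f"pics/{n}.png"),None,fx=.7,fy=.7) for n in("wh","wp")])
cv2.imwrite("pics/w1.png",a)
E
```

```text
[0.4963624  0.07213277 0.06      ] [ 0.45739165 -0.16840282  0.066     ] [0.56938038 0.40154314 0.06      ] 0.3374060043781072 fy 1.3526606739750358 wing -0.8128591999522871
peg -2 [-0.51  0.28  1.63 -0.    1.23  1.87]
peg -1 [-0.51  0.28  1.63 -0.    1.23  0.3 ]
peg 0 [-0.51  0.28  1.63 -0.    1.23 -1.27]
peg 1 [-0.51  0.28  1.63 -0.    1.23 -2.84]
peg 2 [-0.51  0.28  1.63 -0.    1.23  1.87]
hole -2 [-0.01  0.3   1.6  -0.    1.24  1.78]
hole -1 [-0.01  0.3   1.6  -0.    1.24  0.21]
hole 0 [-0.01  0.3   1.6  -0.    1.24 -1.36]
hole 1 [-0.01  0.3   1.6  -0.    1.24 -2.93]
hole 2 [-0.01  0.3   1.6  -0.    1.24  1.78]
3.0333 [-5.07717126e-01  2.78755167e-01  1.63383131e+00  4.87413166e-04
  1.22913308e+00 -1.26818134e+00]
```

View pics/w1.png

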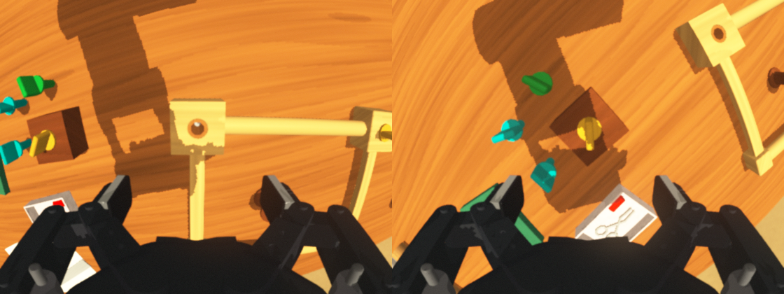

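The wrist view shows the hole at about (283,182) in full-resolution pixels and the peg at about (283,187), with the wing nearly along the image column. I'll enlarge both for precision.

Run:
```python
from h import *
o=[]
for n,(u,v),w in(("wh",(283,182),80),("wp",(283,192),80)):
    im=np.load(f"pics/{n}.npz")["im"]; o.append(cv2.resize(im[v-40:v+40,u-40:u+40],(390,390),interpolation=cv2.INTER_CUBIC))
o=np.hstack(o)
for x in range(0,780,39): cv2.line(o,(x,0),(x,6),(255,255,255),1)
for y in range(0,390,39): cv2.line(o,(0,y),(6,y),(255,255,255),1)
cv2.imwrite("pics/crop2.png",o[:,:,::-1])
```

```text
(no output)
```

View pics/crop2.png

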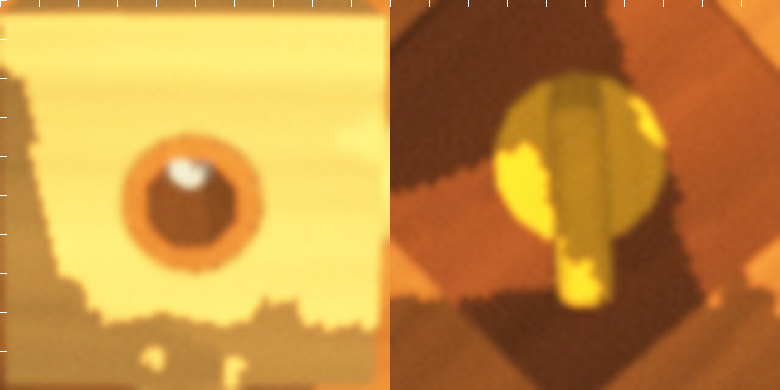

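```bash
python3 - <<'E'
from h import *
f=np.load("pics/wh.npz"); H=wray(243+193/4.875,142+203/4.875,.06,f["p"],f["q"])
f=np.load("pics/wp.npz"); P=wray(243+190/4.875,152+158/4.875,.066,f["p"],f["q"])
print(H,P, f["p"])
E
cat >> h.py <<'E'
def crop(X,f,u0,v0): return (wproj(X,f["p"],f["q"])-[u0,v0])*4.875
E
python3 - <<'E'
from h import *
f=np.load("pics/wp.npz"); P=wray(282,184.4,.066,f["p"],f["q"]); ax=Ro.from_quat(f["q"]).as_matrix()
a0=np.arctan2(ax[1,0],ax[0,0])
for da in(-.1,-.05,0,.05,.1):
    x=np.array([np.cos(a0+da),np.sin(a0+da),0]);y=np.array([-x[1],x[0],0]);b=P.copy();
    X=[b+s*.018*x+t*.005*y+[0,0,h] for h in(0,.038) for s in(-1,1) for t in(-1,1)]
    print(da,np.round(crop(np.array(X),f,243,152)+[390,0]).astype(int).tolist())
f=np.load("pics/wh.npz"); H=wray(282.6,183.6,.06,f["p"],f["q"])
for g in (1.34,1.3527,1.365):
    yv=np.array([np.cos(g),np.sin(g),0]); print(g,wproj(np.array([H+.34*yv,H+.25*yv-[0,0,.02]]),f["p"],f["q"])*.7)
E
```

```text
[0.49691146 0.07547249 0.06      ] [ 0.45886488 -0.16565932  0.066     ] [ 0.45769007 -0.16745679  0.25003598]
-0.1 [[596, 249], [546, 244], [615, 70], [564, 65], [600, 309], [543, 303], [622, 107], [563, 101]]
-0.05 [[601, 248], [550, 245], [611, 68], [559, 66], [605, 308], [548, 305], [617, 105], [558, 102]]
0 [[605, 247], [555, 247], [606, 67], [554, 67], [610, 307], [553, 307], [611, 104], [552, 104]]
0.05 [[610, 245], [559, 248], [602, 66], [550, 68], [615, 305], [558, 308], [606, 102], [547, 105]]
0.1 [[614, 244], [564, 249], [597, 65], [545, 70], [620, 303], [563, 309], [601, 101], [542, 107]]
1.34 [[383.92738971 133.89035919]
 [342.9912223  129.64511118]]
1.3527 [[384.31874597 131.59075993]
 [343.24442609 127.84433527]]
1.365 [[384.67083724 129.35479704]
 [343.46821914 126.09462627]]
```

Run:
```python
from h import *
f=np.load("pics/wp.npz"); ax=Ro.from_quat(f["q"]).as_matrix(); a=np.arctan2(ax[1,1],ax[0,1])+.04
print("a",a)
x,y=.4583,-.167
command_gripper(.045,60)
r.reach([x,y,.17],quat(a)); im0=look("wp2")
print(r.move_straight([x,y,.095],speed=.06,max_force=10), r.read_state()["eef_pos"])
command_gripper(0,120)
s=r.read_state(); print(s["grip_width"],s["grip_force"],s["contact_force"])
print(r.move_straight([x,y,.20],speed=.1))
s=r.read_state(); print(s["grip_width"],s["grip_force"],s["contact_force"],s["time_s"])
look("held")
cv2.imwrite("pics/g1.png",np.hstack([cv2.resize(cv2.imread(f"pics/{n}.png")[100:400,130:430],(390,390)) for n in("wp2","held")]))
```

```text
a 0.7995659611907668
False [ 0.45853178 -0.16711083  0.09535732]
0.008209156125037273 117.07785129547119 [-1.65231591  0.5605276   6.32501264]
False
0.008125911913181988 116.86436176300049 [ 0.14362936 -0.02321881 -1.919739  ] 6.9917
```

View pics/g1.png

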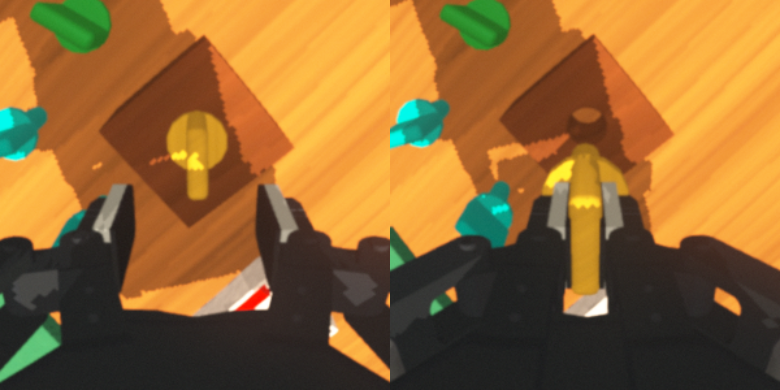

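The peg is held upright between the pads, with the shoulder arc below the fingertips. I'll measure its offset in the tool frame from an enlarged crop.

Run:
```python
from h import *
f=np.load("pics/held.npz");im=f["im"]
o=cv2.resize(im[195:335,225:335],None,fx=4,fy=4,interpolation=cv2.INTER_CUBIC)
for x in range(0,440,40): cv2.line(o,(x,0),(x,6),(255,255,255),1)
for y in range(0,560,40): cv2.line(o,(0,y),(6,y),(255,255,255),1)
# model predictions for peg centred at tool x offset dx, shoulder top 29.4 mm ahead of TCP
R=Ro.from_quat(f["q"])
for dx in(-.004,0,.004):
    th=np.linspace(-.9,.9,7)
    t=np.c_[dx+.017*np.cos(th),.017*np.sin(th),np.full(7,.0294)]
    w=np.array([[dx+.018,.005,.0294-.038],[dx+.018,-.005,.0294-.038],[dx-.018,.005,.0294-.038],[dx-.018,-.005,.0294-.038]])
    print(dx,np.round((wproj(f["p"]+R.apply(np.r_[t,w]),f["p"],f["q"])-[225,195])*4).astype(int).tolist())
cv2.imwrite("pics/c3.png",o[:,:,::-1])
```

```text
-0.004 [[111, 189], [140, 163], [178, 146], [219, 140], [261, 146], [299, 163], [328, 189], [273, 274], [166, 274], [267, 572], [172, 572]]
0 [[110, 158], [140, 132], [177, 114], [219, 109], [261, 114], [299, 132], [329, 158], [274, 235], [165, 235], [267, 544], [171, 544]]
0.004 [[109, 127], [139, 100], [177, 83], [219, 77], [262, 83], [300, 100], [330, 127], [275, 195], [164, 195], [268, 514], [171, 514]]
```

View pics/c3.png

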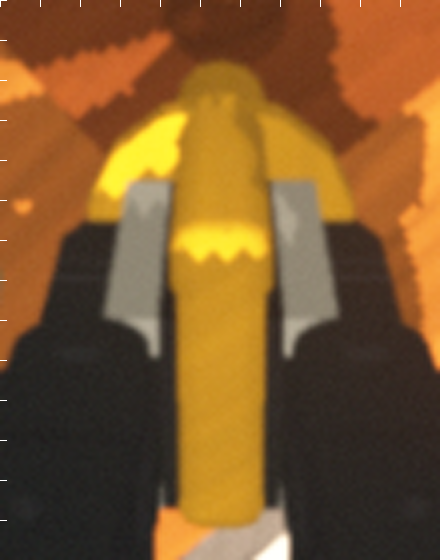

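Run:
```python
from h import *
f=np.load("pics/held.npz");R=Ro.from_quat(f["q"])
for tilt in(-.06,0,.06):   # rotation about tool y
  for dx in(0,.002):
    pts=np.array([[.0,0,0.0],[.005,0,.054],[.007,0,.052],[.017,0,0],[.017,0,.006],[.018,0,-.038],[-.018,0,-.038],[.017*.6,.0136,0],[.017*.6,-.0136,0]])
    t=Ro.from_euler("y",tilt).apply(pts)+[dx,0,.0294]
    print(tilt,dx,np.round((wproj(f["p"]+R.apply(t),f["p"],f["q"])-[225,195])*4).astype(int)[1:].tolist())
```

```text
-0.06 0 [[219, 86], [219, 77], [219, 106], [219, 93], [219, 208], [219, 533], [331, 159], [108, 159]]
-0.06 0.002 [[219, 75], [219, 66], [219, 90], [219, 78], [219, 188], [219, 517], [331, 144], [107, 144]]
0 0 [[219, 68], [219, 60], [219, 109], [219, 92], [219, 235], [219, 544], [331, 161], [107, 161]]
0 0.002 [[219, 56], [219, 48], [219, 93], [219, 77], [219, 216], [219, 529], [332, 146], [107, 146]]
0.06 0 [[219, 49], [219, 42], [219, 112], [219, 93], [219, 263], [219, 553], [332, 163], [107, 163]]
0.06 0.002 [[219, 37], [219, 30], [219, 96], [219, 77], [219, 243], [219, 539], [332, 148], [107, 148]]
```

The peg sits upright and within 0.5 mm of the tool axis. I'll carry it to the hole and lower it gently.

Run:
```python
from h import *
fy=1.3527; q=quat(fy); tx=Ro.from_quat(q).as_matrix()[:,0]
c=np.array([.4969,.0755])-.0005*tx[:2]; print(c)
r.reach([c[0],c[1],.19],q)
s=r.read_state(); F0=s["contact_force"]; print("F0",F0,s["joint_positions"][5],s["time_s"])
r.move_straight([c[0],c[1],.152],speed=.1); look("hov")
for z in(.135,.12,.108,.103):
    st=r.move_straight([c[0],c[1],z],speed=.03,max_force=5); s=r.read_state()
    print(z,st,s["eef_pos"],s["contact_force"]-F0,s["torque"],s["time_s"])
    if st: break
```

```text
[0.49738816 0.07539181]
F0 [ 0.94093071 -0.10854994 -2.1945799 ] -1.354672459778592 8.0083
0.135 False [0.49744359 0.07542406 0.13498582] [-0.63748619  0.22772059 -0.44592145] [ 0.03502039 -0.00111565 -0.0299637 ] 9.3083
0.12 False [0.49742142 0.07538954 0.11992254] [0.37503065 0.14034833 0.53484894] [-0.02790225  0.0294985   0.0995436 ] 9.9583
0.108 False [0.49729809 0.07525227 0.10778447] [-1.26886758 -1.7213201  -1.64857221] [-0.37647323  0.02059647  0.0330935 ] 10.5083
0.103 False [0.49725125 0.07516052 0.10276812] [-1.34218927 -2.67615707 -1.52673111] [-0.80271045  0.01358433 -0.05536201] 10.825
```

Run:
```python
from h import *
q=quat(1.3527); F0=np.array([.94,-.11,-2.19]); c=np.array([.49739,.07539])
z=.103
def F():
    fs=[]
    for _ in range(4): r.hold(.05); fs.append(r.read_state()["contact_force"]-F0)
    return np.mean(fs,0)
f=F(); print(f)
for i in range(4):
    c=c+np.clip(f[:2]*.0001,-.0004,.0004); r.move_straight([*c,z],q,speed=.02); f=F(); print(np.round(c,5),f,r.read_state()["torque"])
t=r.read_state()["time_s"]
for i in range(25):
    if f[2]>14: break
    z-=np.clip((16-f[2])/10e3,.0002,.001); c=c+np.clip(f[:2]*.00004,-.0002,.0002)
    r.move_straight([*c,z],q,speed=.01); f=F(); s=r.read_state(); print(round(z,4),s["eef_pos"].round(4),f.round(1),np.round(s["torque"],2))
print(c.tolist(),z,t,s["time_s"],s["grip_width"])
```

```text
[-0.73762193 -4.03766884 -1.87487289]
[0.49732 0.07499] [-1.35725423 -2.65380248 -1.41523956] [-0.49003638  0.08252259 -0.03313405]
[0.49718 0.07472] [-0.96257882 -0.75713271 -0.57482507] [-0.06830284  0.00437008 -0.00936483]
[0.49708 0.07465] [-0.85897259  0.35747498 -0.61114042] [-0.00428526 -0.01916751  0.00269459]
[0.497   0.07468] [-0.55983085 -0.23585721 -0.67121915] [-0.00223649 -0.05603122  0.01649584]
0.102 [0.4971 0.0747 0.102 ] [-0.2  0.1 -0.1] [-0.03 -0.22 -0.03]
0.101 [0.4971 0.0747 0.1012] [0.2 0.2 2.5] [-0.02 -0.15  0.03]
0.1 [0.4971 0.0747 0.1001] [-0.3 -0.1  3.2] [-0.04 -0.21 -0.02]
0.099 [0.4971 0.0747 0.0991] [0.  0.2 4.9] [-0.   -0.22 -0.06]
0.098 [0.4972 0.0747 0.0981] [ 0.9 -0.2  6.8] [-0.04 -0.34  0.02]
0.0971 [0.4972 0.0747 0.0973] [ 0.8 -0.2  8.6] [-0.05 -0.19  0.01]
0.0963 [0.4972 0.0747 0.0968] [-0.4 -0.5 10.2] [-0.05 -0.09 -0.05]
0.0958 [0.4972 0.0747 0.0963] [-0.5 -0.1 12. ] [-0.06 -0.02  0.01]
0.0954 [0.4972 0.0746 0.0961] [-0.7 -0.2 13.3] [-0.04  0.07 -0.05]
0.0951 [0.4972 0.0747 0.0959] [-1.3  0.1 13.5] [-0.02  0.14  0.05]
0.0948 [0.4972 0.0747 0.0957] [-1.5 -0.  13.8] [-0.03  0.16 -0.06]
0.0946 [0.4972 0.0747 0.0956] [-1.5  0.  14.9] [-0.05  0.2  -0.03]
[0.4968563421816246, 0.07464260932402994] 0.0946168977899559 12.825 18.225 0.008184798324322631
```

Run:
```python
from h import *
F0=np.array([.94,-.11,-2.19]); P=np.array([.496856,.074643])+.0005*Ro.from_quat(quat(1.3527)).as_matrix()[:2,0]
z=.0946
def F(n=2):
    fs=[]
    for _ in range(n): r.hold(.04); fs.append(r.read_state()["contact_force"]-F0)
    return np.mean(fs,0)
f=F(4)
N=36
for i in range(1,N+1):
    a=1.3527-np.pi/2*i/N; q=quat(a); tx=Ro.from_quat(q).as_matrix()[:2,0]
    z-=np.clip((16.5-f[2])/12e3,-.0004,.0003); P=P+np.clip(f[:2]*.00004,-.00015,.00015)
    r.move_straight([*(P-.0005*tx),z],q,speed=.02); f=F(); s=r.read_state()
    if f[2]>21: z-=-.0006
    if i%3==0: print(i,round(z,4),s["eef_pos"].round(4),f.round(1),np.round(s["torque"],2),s["joint_positions"][5].round(3),round(s["time_s"],2))
    if s["time_s"]>45: break
print(P.tolist(),z,s["grip_width"])
```

```text
3 0.094 [0.4972 0.0746 0.0949] [-0.2  0.4 14.6] [-0.03 -0.03 -0.01] -1.225 19.39
6 0.0935 [0.4971 0.0746 0.0945] [-0.4  0.6 14.1] [-0.    0.09 -0.02] -1.095 20.39
9 0.0929 [0.4971 0.0746 0.094 ] [-0.7 -0.2 14.4] [ 0.02  0.02 -0.1 ] -0.964 21.39
12 0.0925 [0.4971 0.0746 0.0937] [-0.9  0.5 16.1] [ 0.09  0.03 -0.07] -0.833 22.39
15 0.0923 [0.4971 0.0745 0.0935] [-0.2 -0.  14.9] [-0.03  0.02 -0.03] -0.702 23.39
18 0.0921 [0.4971 0.0745 0.0934] [-0.3 -0.1 15.9] [-0.12  0.06 -0.11] -0.571 24.39
21 0.092 [0.497  0.0745 0.0934] [-0.3  0.3 16.5] [ 0.02 -0.01 -0.04] -0.44 25.39
24 0.092 [0.497  0.0745 0.0933] [-0.4  0.1 16.2] [-0.02 -0.03 -0.03] -0.309 26.39
27 0.092 [0.497  0.0745 0.0934] [ 0.4 -0.  16.5] [-0.07 -0.01 -0.09] -0.178 27.39
30 0.0919 [0.4969 0.0745 0.0933] [-0.4 -0.2 16.6] [-0.07 -0.03 -0.08] -0.047 28.39
33 0.092 [0.4969 0.0745 0.0934] [ 0.  -0.4 15.8] [-0.04 -0.05  0.03] 0.083 29.39
36 0.0919 [0.4969 0.0745 0.0933] [-0.6 -0.4 16.4] [-0.   -0.06 -0.04] 0.214 30.39
[0.4957979802509596, 0.0749522097777321] 0.09187419099974167 0.008638246135508924
```

The height settled at the predicted home position. I'll unload, release, back off and check.

Run:
```python
from h import *
s=r.read_state(); p=s["eef_pos"]; q=quat(1.3527-np.pi/2)
F0=np.array([.94,-.11,-2.19])
z=.0919
while z<.0975:
    z+=.0007; r.move_straight([.4962,.0748,z],q,speed=.02); r.hold(.1); s=r.read_state(); f=s["contact_force"]-F0
    print(round(z,4),s["eef_pos"].round(4),f.round(1))
    if f[2]<1.5: break
command_gripper(.04)
x,y,_=r.read_state()["eef_pos"]
r.move_straight([x,y,.25],q,speed=.12); look("rel")
print(r.read_state()["time_s"])
f=np.load("pics/rel.npz"); u,v=np.round(wproj([.4969,.0745,.08],f["p"],f["q"])[0]).astype(int); print(u,v)
o=cv2.resize(f["im"][max(v-50,0):v+50,u-65:u+65],None,fx=6,fy=6,interpolation=cv2.INTER_CUBIC); u0,v0=u-65,max(v-50,0)
for P,col in((( .4969,.0745),(255,0,0)),):
    for zc in(.066,):
        a=1.3527; xv=np.array([np.cos(a),np.sin(a),0]);yv=np.array([-xv[1],xv[0],0]);b=np.array([*P,zc])
        X=[b+sx*.018*xv+sy*.005*yv+[0,0,.038] for sx,sy in((1,1),(1,-1),(-1,-1),(-1,1))]
        pts=((wproj(np.array(X),f["p"],f["q"])-[u0,v0]+.5)*6).astype(np.int32); cv2.polylines(o,[pts],True,col,1)
        th=np.linspace(0,6.28,40); C=b+np.c_[.017*np.cos(th),.017*np.sin(th),0*th]
        cv2.polylines(o,[((wproj(C,f["p"],f["q"])-[u0,v0]+.5)*6).astype(np.int32)],True,(0,0,255),1)
cv2.imwrite("pics/rel_c.png",o[:,:,::-1])
```

```text
0.0926 [0.4969 0.0746 0.0936] [-0.8 -1.6 14.4]
0.0933 [0.4969 0.0746 0.094 ] [ 0.1 -1.5 11.2]
0.094 [0.4969 0.0745 0.0944] [ 1.7 -0.8  8.5]
0.0947 [0.4969 0.0746 0.0948] [ 3.9 -2.8  5.1]
0.0954 [0.4968 0.0746 0.0952] [ 4.8 -2.7  2.8]
0.0961 [0.4968 0.0746 0.0955] [ 6.1 -2.8 -0.8]
34.3833
282 188
```

View pics/rel_c.png

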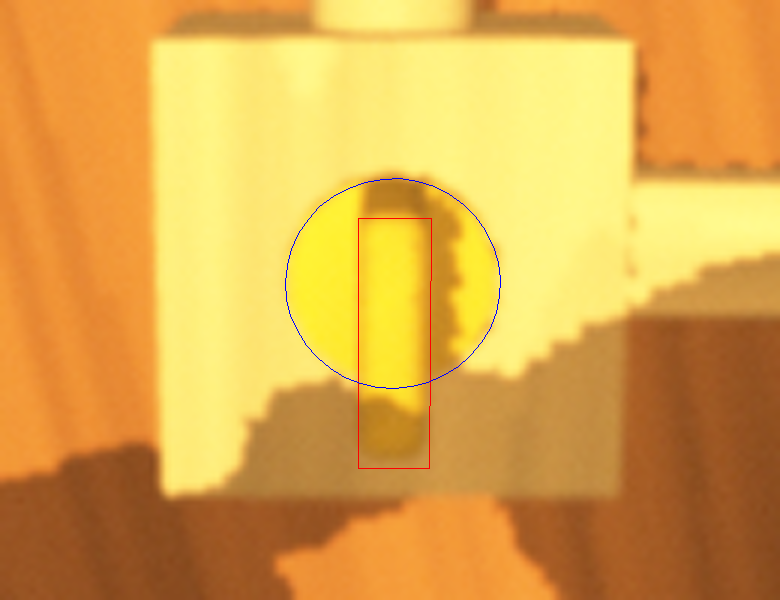

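Peg is in the hole with its wing in line with the roller, at centre about (392,285) in the crop. I'll check the shoulder height from the depth image, then hand in.

Run:
```python
from h import *
f=np.load("pics/rel.npz");d=f["d"];T=np.array(optics.camera_model("wrist")["tool_from_camera"]);K=np.array(optics.camera_model("wrist")["K"])
def z(x,y,n=1):
    u,v=np.round(x/6+217).astype(int),np.round(y/6+138).astype(int); o=[]
    for vv in range(v-n,v+n+1):
        for uu in range(u-n,u+n+1):
            a,b=(uu-K[0,2])/K[0,0],(vv-K[1,2])/K[1,1];th=np.hypot(a,b);D=d[vv,uu]
            c=np.array([a/th*np.tan(th),b/th*np.tan(th),1])*D
            o.append((f["p"]+Ro.from_quat(f["q"]).apply(T[:3,:3]@c+T[:3,3]))[2])
    return np.median(o)
print("block",[z(*p).round(4) for p in((220,285),(560,285),(260,150),(540,150))])
print("shoulder",[z(*p).round(4) for p in((325,285),(470,285),(330,250),(465,250),(330,320))])
print("wing",[z(*p).round(4) for p in((392,300),(392,350),(392,420))])
```

```text
block [np.float64(0.0589), np.float64(0.0594), np.float64(0.0589), np.float64(0.0594)]
shoulder [np.float64(0.0654), np.float64(0.0654), np.float64(0.0648), np.float64(0.0654), np.float64(0.0656)]
wing [np.float64(0.1036), np.float64(0.1037), np.float64(0.1036)]
```

```bash
python3 -c "
from h import *
print(r.finish_job())"
```

```text
the job is handed in; nothing more can be done
None
```

The peg is home in the tapered hole and the job is handed in at about 34 s: its shoulder measures about 0.2 mm above the block, its wing lies in line with the roller by eye, and the push was kept around 16 N. The hand-in call did not return a verdict.

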